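# Prime the bench oiler until its pin stands out

## Task

Two hand oilers are bolted to the bench; one has its red indicator pin standing out, the other has its pin still in, or no more than a third of the way out. Prime that second one: with a fingertip or closed fingers push its black plunger knob all the way down and let it spring right back up, again and again, until its red pin has come fully out. Do not pump the other oiler, do not touch the pins, do not grip or lift anything, leave the things lying about undisturbed, and finish clear of everything.

Things in the scene. Friction and masses are not known exactly. Their poses are not given: they have to be found in the camera images.
- pump_a: The oiler to prime (its pin starts in or a little way out): green housing 70 x 130 x 85 mm on a bolted steel base plate 150 x 150 x 10 mm, amber oil reservoir 58 mm in diameter on its +x side (90 mm high). Origin: middle of the green housing's footprint, on the bench; z up. The plunger's upright axis is at (0, -30 mm), the indicator pin's at (0, +30 mm) in this frame. The two oilers may swap places and are turned a little.
- knob_top_a (a point): Centre of the flat top of pump_a's black round plunger knob (44 mm in diameter, 18 mm thick, flat top 38 mm across), 165 mm above the bench when up, 140 mm when fully down. Moves with the plunger.
- plunger_a (a joint): How far pump_a's plunger is pressed down: 0 = fully up, 0.025 m = fully down at its stop. A spring brings it back by itself: about 7 N at the top rising to 12 N at the bottom, plus about 2 N per 0.1 m/s of pressing speed. Pressing only cocks a ratchet (it needs about 18 mm of travel, so push it fully down); the pin advances on the way back up, which takes about 0.2 to 0.4 s and must not be blocked by the fingers.
- pin_a (a joint): How far pump_a's red indicator pin has risen: 0 = in, 0.048 m = fully out. Starts between 0 and 0.015 m. Each full stroke raises it by one 12 mm step (the first one sometimes by less or more) and it stays there; 3 or 4 full strokes are needed. Extra strokes change nothing.
- pin_top_a (a point): Top of pump_a's red pin, 12 mm in diameter, in a brass collar 26 mm in diameter, 60 mm beside the plunger axis. The pin's top is 111 mm above the bench when in, 159 mm when fully out, where a white band shows at its foot.
- pump_b: The second, identical oiler, whose pin is already out: leave it alone. Same frame and sizes as pump_a.
- knob_top_b (a point): Centre of the flat top of pump_b's plunger knob.
- plunger_b (a joint): How far pump_b's plunger is pressed down (m), 0 = up. It is not to be pressed.
- pin_b (a joint): How far pump_b's pin has risen: about 0.048 m, fully out.
- gear_1: Loose bronze gear ring, 68 mm in diameter, 22 mm high, lying flat; origin at the centre of its underside.
- gear_2: Loose bronze gear ring, 60 mm in diameter, 18 mm high, lying flat; origin at the centre of its underside.
- spacer: Loose steel spacer ring, 60 mm in diameter, 6 mm high, lying flat; origin at the centre of its underside.
- wrench: Loose wrench 170 mm long, lying along its x axis.
- screwdriver: Loose screwdriver 190 mm long, lying along its x axis.
- oil_bottle: White plastic bottle with a red cap, 60 mm in diameter, 150 mm high, standing; origin at the centre of its underside.
- grease_tin: Blue tin 70 mm in diameter, 60 mm high; origin at the centre of its underside.
Mind the look-alikes: they are no part of the job. Leave any pink or turquoise look-alike of the pump_a alone.

How it is judged:
By the outcome, as a careful person would: the job done as asked, in the order asked, and still so for the second after the job is handed in, with the robot touching nothing.
It also fails if it takes over 42 s, if anything falls off the work surface, if the arm or the gripper's body presses on something with over 40 N, if the wrist force passes 120 N, or if a joint passes its speed limit or range.

## Robot

A 6-joint arm with a two-finger parallel gripper is mounted at the origin on the work surface. World frame = base frame: x ahead of the robot, y to its left, z up, the work surface at z = 0. Lengths are in mm, angles in degrees, forces in N, time in s.
With the tool pointing down it reaches from about 350 to 850 mm from the base axis. Payload 8.1 kg.
Tool frame: the origin (TCP) lies on the centre line of the jaws, within the pads' length; the fingertips stand 19 mm ahead of it and the grasp point (between the pads) is the TCP; z points along the fingers, y is the line along which they close (so a half turn about z gives the same grasp; the last joint's range is limited). The gripper opens to 85 mm and grips with 20 to 120 N. Pads are 22 mm wide; open, the fingers measure 114 mm over their backs; the gripper's body (76 mm by 85 mm) begins 54 mm behind the grasp point. The pads swing forward as they close: fully open they stand 13 mm farther back than shut.
Start: joints at [-80.065, 7.471, 85.268, -0, 87.261, -4.893], TCP at [153.573, -580.018, 214.692] pointing down, gripper open.
Joint ranges: [-169.43, 169.43], [-51.17, 129.36], [1.28, 143.12], [-76.62, 256.62], [0, 156.53], [-152.29, 152.29]. Speed limits (degrees/s): [136.94, 136.94, 159.86, 180, 180, 180].

## Interface

Orientations are given as [roll, pitch, yaw] about the fixed x, y, z axes, in that order (R = Rz(yaw) Ry(pitch) Rx(roll)).
In Python, from bench import r gives the robot as it stands. The module is installed in compiled form; this text tells all that it offers.
- The arm moves only by the tool servo_tool, never from a script. Its arguments are lists of equal length, an entry for each row: "fingers": the finger opening in m, from 0 to 0.0854; "linear": the shift along the tool's x, y, z in m, a list of three; "rotation": the turn, a rotation vector about the tool's x, y, z in degrees, a list of three. A call has 1 to 10 rows; each row is the pose to reach, as a shift and turn from the pose commanded when the call began, along the tool's axes at that moment; what a row does not reach only later rows make up. A row lasts 1/10 s, in which the tool goes at most 50 mm and 8.59 degrees, less where a joint would pass 70% of its speed; a pose out of reach is approached as far as the arm can. A call with a gripper value outside its range is refused whole. The fingers move at their own pace and stop on an object; "force" is the grip in N (left out, the last holds). Time passes only in rows, so rows that repeat a pose let the fingers close. It gives the time, the measured TCP pose, the force, the opening and the grip force at its end, in the units of the state.
- r.sense(): the state, without advancing time (a new reading comes with each control period).
- r.snapshot(name): name is "side" or "top" or "wrist"; returns a dict with "frame" (384x512x3 uint8, red, green, blue), "fx", "fy", "cx", "cy" (pixels), "camera_from_world" (4x4, takes a point from world to camera coordinates). Camera axes: x right, y up, looking along -z (the intrinsics and any distortion apply to the point x, -y, -z); pixel columns grow to the right and rows downward; lengths in mm; the calibration is good to about 2 mm. A picture is of the moment at which its call begins. There is no depth.
- r.hand_in(): hands the job in; it is judged then, once.
The state is a dict: "time": time; "joint_pos": joint angles; "qd": joint speeds; "joint_efforts": joint torques, N m; "tool_pos": TCP position; "tcp_rot": TCP orientation; "ft_force": force on the tool from outside, world axes, zero at the start; "wrist_torque": the same for the moment, N m; "finger_gap": finger opening in mm; "grip_force": force on a finger pad.
Only numpy, scipy, OpenCV 4.12 (cv2) and the standard library are available. Lean on these libraries where they do the work, as an engineer would, in place of code of your own. Each camera call takes 0.05 s, during which the arm holds its last target. There are 200 camera calls.

## Working session

There is one attempt and no reset: what is moved stays moved. The work goes in short steps, Python scripts to look and compute and a tool call to move; the robot and the scene stay as the last step left them, time stands still between calls to the robot, and variables do not carry over. Pictures are saved under pics/ and viewed, at most 10 in all, crops included, and the job is handed in when it is done.

Besides the shell and the picture viewer there is one more tool, called in YAML: its name, and indented under it one key for each argument. servo_tool: Moves the arm, as the interface text tells. Its arguments: {"type":"object","properties":{"fingers":{"type":"array","items":{"type":"number"}},"linear":{"type":"array","items":{"type":"array","items":{"type":"number"}}},"rotation":{"type":"array","items":{"type":"array","items":{"type":"number"}}},"force":{"type":"number"}},"required":["fingers","linear","rotation"]}

```bash
mkdir -p pics
cat > h.py <<'E'
import numpy as np,cv2
from bench import r
def snap(n,f):
    s=r.snapshot(n); cv2.imwrite(f'pics/{f}.png',s['frame'][:,:,::-1]); np.save(f'pics/{f}.npy',s,allow_pickle=True); return s
def ray(s,u,v):
    T=np.array(s['camera_from_world']); R=T[:3,:3]; c=-R.T@T[:3,3]
    d=R.T@np.array([(u-s['cx'])/s['fx'],-(v-s['cy'])/s['fy'],-1.]); return c,d
def onz(s,u,v,z):
    c,d=ray(s,u,v); return c+d*(z-c[2])/d[2]
def proj(s,p):
    T=np.array(s['camera_from_world']); q=T[:3,:3]@p+T[:3,3]; return s['cx']+s['fx']*q[0]/-q[2], s['cy']-s['fy']*q[1]/-q[2]
E
python3 - <<'E'
from h import *
a=snap('top','top1');b=snap('side','side1')
print(a.keys(),ray(a,256,192),ray(b,256,192))
print(r.sense())
cv2.imwrite('pics/both.png',np.vstack([cv2.resize(x['frame'][:,:,::-1],(400,300)) for x in(a,b)]))
E
```

```text
dict_keys(['frame', 'fx', 'fy', 'cx', 'cy', 'camera_from_world']) (array([ 291.51627024,   -2.2343799 , 1435.16219735]), array([ 0.13994824, -0.00143491, -0.99024089])) (array([334.96547647, 835.15102281, 764.63298224]), array([ 0.1682539 , -0.78374313, -0.59801097]))
{'time': 0.1, 'joint_pos': array([-8.00635239e+01,  7.50951311e+00,  8.53231955e+01,  1.02059601e-03,
        8.72595888e+01, -4.89093878e+00]), 'qd': array([-0.0542396 , -0.09854542, -0.04776858,  0.02675534,  0.10740661,
        0.06941348]), 'joint_efforts': array([ 9.85862862e-04, -5.70952427e+01, -5.01940799e+01, -1.29947944e-04,
        8.08407407e-03,  8.25536802e-06]), 'tool_pos': array([ 153.50703004, -579.50731362,  213.76105636]), 'tcp_rot': array([-1.79908125e+02, -8.88485754e-03,  1.48273582e+01]), 'ft_force': array([ 0.54338001, -0.47921816, -0.519869  ]), 'wrist_torque': array([-0.01383073, -0.0190849 ,  0.04291684]), 'grip_force': 0.0, 'finger_gap': 85.4415349303642}
```

View pics/top1.png

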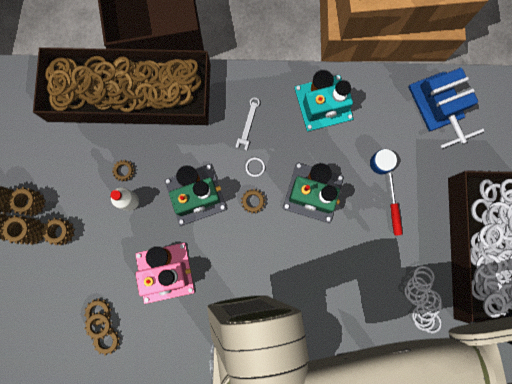

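View pics/side1.png

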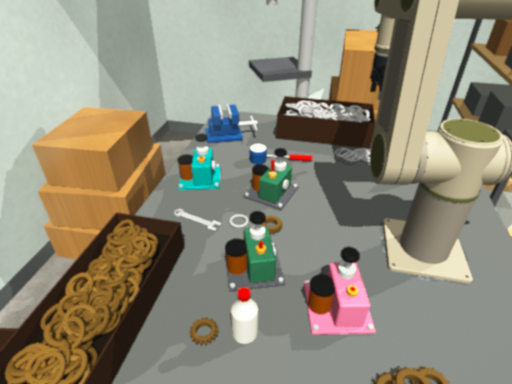

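Top view: there are two green oilers, left with its knob at (201,189) and right with its knob at (328,194). The pink one (165,277) and turquoise one (325,100) are look-alikes. I'll check both green pins in one close crop.

Run:
```python
from h import *
a=np.load('pics/top1.npy',allow_pickle=True).item();b=np.load('pics/side1.npy',allow_pickle=True).item()
A=a['frame'][:,:,::-1];B=b['frame'][:,:,::-1]
cs=[A[155:230,155:235],A[155:230,275:355],B[205:295,215:295],B[140:210,235:315]]
cs=[cv2.resize(c,(390,290),interpolation=cv2.INTER_CUBIC) for c in cs]
cv2.imwrite('pics/crop.png',np.vstack([np.hstack(cs[:2]),np.hstack(cs[2:])]))
for n,k in(('L',(201,189)),('R',(328,194))):
    p=onz(a,*k,165); print(n,p,'side px',proj(b,p))
for n,k in(('L',(183,199)),('R',(306,188))):
    for z in(111,159): p=onz(a,*k,z); print(n,z,p,proj(b,p))
for k in [(193,193),(313,193),(204,187)]: print(onz(a,*k,85))
```

```text
L [476.13325736 144.33592778 165.        ] side px (np.float64(258.4867523655663), np.float64(214.4666949777684))
R [ 469.58429592 -198.20839984  165.        ] side px (np.float64(281.3898379609289), np.float64(150.88116661704518))
L 111 [454.64458961 199.87802049 111.        ] (np.float64(261.92317236167196), np.float64(245.2385692969702))
L 159 [448.7312964  192.55158024 159.        ] (np.float64(265.1102410736006), np.float64(229.98302249350053))
R 111 [ 492.92636028 -144.63242712  111.        ] (np.float64(271.30061092995305), np.float64(171.77553323117127))
R 159 [ 485.62537832 -139.4705925   159.        ] (np.float64(273.66654585079834), np.float64(160.6858640116976))
[475.72398524 176.00792422  85.        ]
[ 482.80631648 -167.55209734   85.        ]
[493.73301928 145.18955894  85.        ]
```

View pics/crop.png

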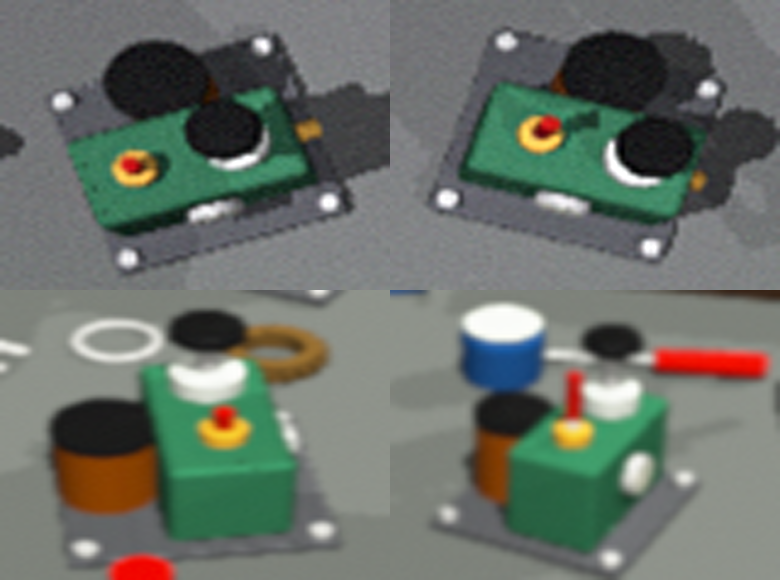

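The left green oiler (pin px (183,199), only a stub showing) is pump_a. The right one's pin stands well out, so it is pump_b. pump_a's knob is at about (477,144). I'll move there high up with the fingers closed.

servo_tool:
  fingers: [0,0,0,0,0,0,0,0,0,0]
  linear:
    - [0,0,-0.04]
    - [0.025,-0.031,-0.05]
    - [0.055,-0.068,-0.05]
    - [0.085,-0.105,-0.05]
    - [0.115,-0.143,-0.05]
    - [0.145,-0.18,-0.05]
    - [0.175,-0.217,-0.05]
    - [0.205,-0.254,-0.05]
    - [0.235,-0.291,-0.05]
    - [0.265,-0.328,-0.05]
  rotation:
    - [0,0,0]
    - [0,0,0]
    - [0,0,0]
    - [0,0,0]
    - [0,0,0]
    - [0,0,0]
    - [0,0,0]
    - [0,0,0]
    - [0,0,0]
    - [0,0,0]

```text
time: 1.1
tool_pos: [325.9, -193.3, 264.4]
tcp_rot: [180.0, -0.0, 14.8]
ft_force: [1.1, -0.4, 0.4]
finger_gap: 0.2
grip_force: 0.0
```

servo_tool:
  fingers: [0,0,0,0,0,0,0,0,0,0]
  linear:
    - [0.03,-0.037,0]
    - [0.06,-0.074,0]
    - [0.09,-0.111,0]
    - [0.12,-0.149,0]
    - [0.15,-0.186,0]
    - [0.18,-0.223,0]
    - [0.21,-0.26,0]
    - [0.225,-0.28,0]
    - [0.233,-0.289,0]
    - [0.233,-0.289,0]
  rotation:
    - [0,0,0]
    - [0,0,0]
    - [0,0,0]
    - [0,0,0]
    - [0,0,0]
    - [0,0,0]
    - [0,0,0]
    - [0,0,0]
    - [0,0,0]
    - [0,0,0]

```text
time: 2.1
tool_pos: [477.0, 144.6, 264.1]
tcp_rot: [-180.0, 0.1, 14.9]
ft_force: [-0.1, -1.1, -0.9]
finger_gap: -0.2
grip_force: 0.0
```

Run:
```python
from h import *
w=snap('wrist','w1');s=r.sense();b=snap('side','side2')
print(s['time'],s['tool_pos'],s['tcp_rot'],s['joint_pos'],s['finger_gap'],s['ft_force'])
print('knob guess px',proj(w,np.array([477,144,165])),'tip px',proj(w,s['tool_pos']+[0,0,-19]))
W=cv2.resize(w['frame'][:,:,::-1],(400,300));B=cv2.resize(b['frame'][130:310,180:420,::-1],(400,300))
cv2.imwrite('pics/w.png',np.hstack([W,B]))
```

```text
2.15 [476.80167873 143.56425097 264.24493147] [1.79979391e+02 7.33172188e-02 1.48742815e+01] [ 1.08750193e+01 -9.32494450e+00  9.67502234e+01 -2.56999038e-02
  9.26464222e+01  8.59995541e+01] -0.1258386261627739 [ 0.13440842 -0.08426167 -0.41278979]
knob guess px (np.float64(251.7488592029294), np.float64(189.91031592094336)) tip px (np.float64(252.3182627144181), np.float64(228.71952188746326))
```

View pics/w.png

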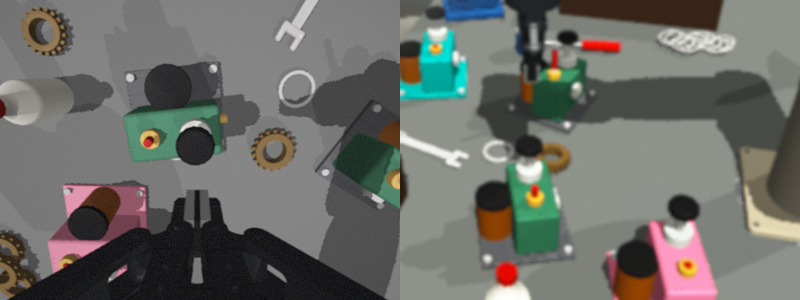

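The wrist view shows the knob at about (250,186), a few pixels from my prediction. I'll refine it with a dark mask.

Run:
```python
from h import *
w=np.load('pics/w1.npy',allow_pickle=True).item()
m=(w['frame'].max(2)<45).astype(np.uint8); m[220:]=0
n,l,st,c=cv2.connectedComponentsWithStats(m)
for i in range(1,n):
    if st[i,4]>300: print(st[i],c[i],onz(w,*c[i],163))
```

```text
[211  83  34  56 771] [228.91309987 111.83268482] [534.06879354 177.80768772 163.        ]
[ 226  163   49   48 1411] [250.33026223 186.15520907] [479.32525591 145.86416755 163.        ]
```

Knob at (479,146). First I'll descend and press carefully.

servo_tool:
  fingers: [0,0,0,0,0,0,0]
  linear:
    - [0.002,-0.001,0.035]
    - [0.002,-0.001,0.065]
    - [0.002,-0.001,0.075]
    - [0.002,-0.001,0.085]
    - [0.002,-0.001,0.093]
    - [0.002,-0.001,0.099]
    - [0.002,-0.001,0.099]
  rotation:
    - [0,0,0]
    - [0,0,0]
    - [0,0,0]
    - [0,0,0]
    - [0,0,0]
    - [0,0,0]
    - [0,0,0]

```text
time: 2.9
tool_pos: [478.8, 145.2, 165.6]
tcp_rot: [180.0, 0.0, 14.8]
ft_force: [0.2, -0.3, -1.3]
finger_gap: 0.1
grip_force: 0.0
```

servo_tool:
  fingers: [0,0,0,0]
  linear:
    - [0,0,0.004]
    - [0,0,0.007]
    - [0,0,0.008]
    - [0,0,0.008]
  rotation:
    - [0,0,0]
    - [0,0,0]
    - [0,0,0]
    - [0,0,0]

```text
time: 3.3
tool_pos: [478.7, 145.4, 157.6]
tcp_rot: [-180.0, 0.0, 14.8]
ft_force: [0.1, -0.0, -0.3]
finger_gap: -0.5
grip_force: 0.0
```

No force was felt at a height where the knob should be fully down. I'll look.

Run:
```python
from h import *
w=snap('wrist','w2');b=snap('side','side3')
s=r.sense();print(s['ft_force'],s['wrist_torque'],s['joint_efforts'])
W=cv2.resize(w['frame'][:,:,::-1],(400,300));B=cv2.resize(b['frame'][190:310,180:340,::-1],(400,300),interpolation=cv2.INTER_CUBIC)
cv2.imwrite('pics/w2.png',np.hstack([W,B]))
```

```text
[-0.13749775 -0.0585757   0.0364881 ] [ 0.04181497 -0.01917623 -0.03854934] [ 3.06815680e-03 -4.31878638e+01 -4.88127530e+01  4.30480816e-05
 -8.95833473e-04 -1.85958211e-04]
```

View pics/w2.png

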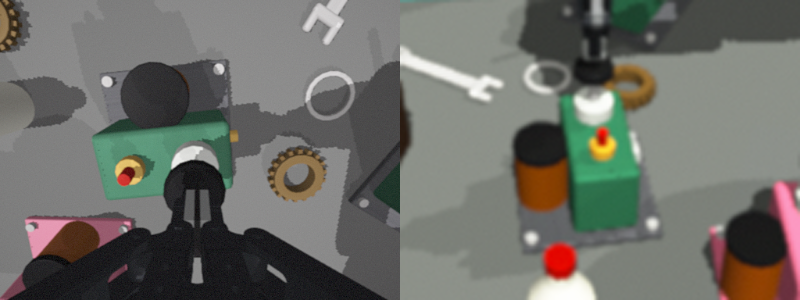

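The tip is above the knob's centre, at wrist px (197,187) in the view, but the knob still looks up. I'll keep going down gently until there is force.

servo_tool:
  fingers: [0,0,0]
  linear:
    - [0,0,0.003]
    - [0,0,0.006]
    - [0,0,0.006]
  rotation:
    - [0,0,0]
    - [0,0,0]
    - [0,0,0]

```text
time: 3.7
tool_pos: [478.4, 145.3, 151.0]
tcp_rot: [-180.0, 0.1, 14.8]
ft_force: [-0.1, 0.6, 0.2]
finger_gap: -0.1
grip_force: 0.0
```

Run:
```python
from h import *
w=np.load('pics/w2.npy',allow_pickle=True).item()
p=np.array([478.7,145.4,157.6])
for dz in(-19,0,10,20,30): print(dz,proj(w,p+[0,0,dz]))
for z in(165,140): print([proj(w,np.array([479.3+dx,145.9,z])) for dx in(-22,22)])
a=np.load('pics/w1.npy',allow_pickle=True).item();
m=(w['frame'].max(2)<45).astype(np.uint8); 
for v in range(195,250,4): 
    x=np.flatnonzero(m[v,180:320])+180; print(v,x.min() if len(x) else 0,x.max() if len(x) else 0)
```

```text
-19 (np.float64(250.6976807074596), np.float64(227.9544150935173))
0 (np.float64(250.5801965370416), np.float64(241.82799266413167))
10 (np.float64(250.50811453340447), np.float64(250.34007786971114))
20 (np.float64(250.42729396964526), np.float64(259.8840901108895))
30 (np.float64(250.33604323385617), np.float64(270.6597899931912))
[(np.float64(239.75630027258518), np.float64(281.8116546345533)), (np.float64(260.8656929159401), np.float64(209.00936010086343))]
[(np.float64(241.20018165291478), np.float64(259.23988985840543)), (np.float64(259.7113530994134), np.float64(194.15567108178539))]
195 0 0
199 0 0
203 0 0
207 238 261
211 229 269
215 223 274
219 219 278
223 216 282
227 214 283
231 212 284
235 211 285
239 211 286
243 211 287
247 210 286
```

Run:
```python
from h import *
w=snap('wrist','w3');b=snap('side','side4');t=snap('top','top4')
s=r.sense();p=s['tool_pos'];print(p,s['ft_force'],s['joint_efforts'])
for z in (165,140): print('side knob top',z,proj(b,np.array([479,146,z])))
print('side TCP',proj(b,p),'tip',proj(b,p-[0,0,19]))
B=b['frame'][180:240,220:300,::-1]; W=w['frame'][160:300,170:330,::-1]
o=[cv2.resize(x,(400,300),interpolation=cv2.INTER_CUBIC) for x in(W,B,np.load('pics/side1.npy',allow_pickle=True).item()['frame'][180:240,220:300,::-1],t['frame'][155:230,155:255,::-1])]
cv2.imwrite('pics/w3.png',np.vstack([np.hstack(o[:2]),np.hstack(o[2:])]))
```

```text
[478.68952796 145.33065693 151.60121549] [-0.84516481  0.18463497 -0.80671242] [ 2.00508373e-03 -4.32457209e+01 -4.86066127e+01  9.67315827e-05
  2.81040586e-03 -5.52603058e-05]
side knob top 165 (np.float64(257.2875984807402), np.float64(214.7117313992257))
side knob top 140 (np.float64(257.21176325342907), np.float64(221.86289840565962))
side TCP (np.float64(257.41448567931525), np.float64(218.42716242524267)) tip (np.float64(257.35564167507806), np.float64(223.79013146365816))
```

View pics/w3.png

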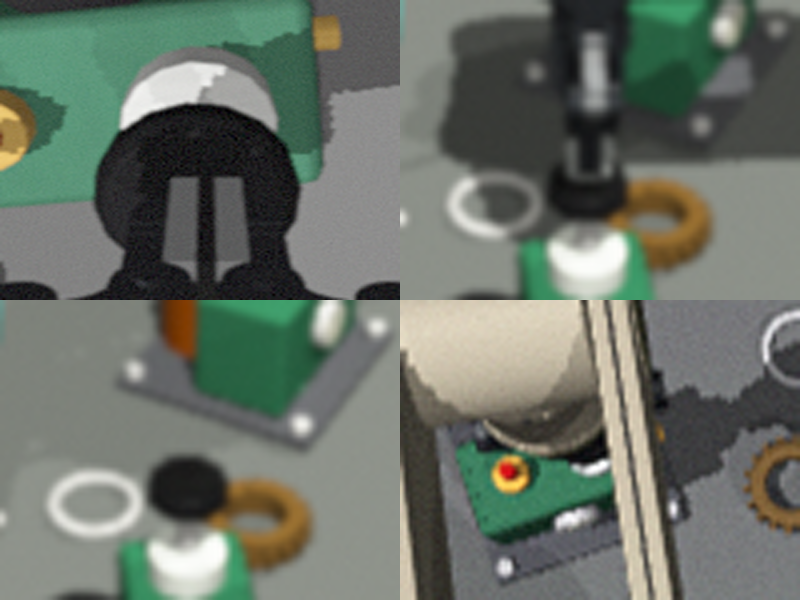

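The knob is still up, and the tips appear at about TCP height (side px (258,216)), so contact comes lower than I computed. I'll continue down and watch the force.

servo_tool:
  fingers: [0,0,0]
  linear:
    - [0,0,0.003]
    - [0,0,0.006]
    - [0,0,0.006]
  rotation:
    - [0,0,0]
    - [0,0,0]
    - [0,0,0]

```text
time: 4.15
tool_pos: [479.2, 145.4, 146.1]
tcp_rot: [180.0, -0.1, 14.8]
ft_force: [-0.8, -0.4, 6.7]
finger_gap: 0.1
grip_force: 3.2
```

servo_tool:
  fingers: [0,0,0]
  linear:
    - [0,0,0.003]
    - [0,0,0.006]
    - [0,0,0.006]
  rotation:
    - [0,0,0]
    - [0,0,0]
    - [0,0,0]

```text
time: 4.45
tool_pos: [479.2, 145.4, 140.5]
tcp_rot: [180.0, -0.1, 14.8]
ft_force: [-3.5, -0.4, 8.6]
finger_gap: 0.0
grip_force: 4.2
```

Contact is at a TCP height of about 147. The bottom should be near 122.

servo_tool:
  fingers: [0,0,0,0,0]
  linear:
    - [0,0,0.006]
    - [0,0,0.011]
    - [0,0,0.015]
    - [0,0,0.018]
    - [0,0,0.019]
  rotation:
    - [0,0,0]
    - [0,0,0]
    - [0,0,0]
    - [0,0,0]
    - [0,0,0]

```text
time: 4.95
tool_pos: [479.6, 145.5, 123.3]
tcp_rot: [180.0, -0.1, 14.8]
ft_force: [-12.1, -2.5, 26.4]
finger_gap: -0.1
grip_force: 13.4
```

The stop has been reached (26 N). I'll release and let it spring up.

servo_tool:
  fingers: [0,0,0,0,0,0]
  linear:
    - [0,0,-0.045]
    - [0,0,-0.045]
    - [0,0,-0.045]
    - [0,0,-0.045]
    - [0,0,-0.045]
    - [0,0,-0.045]
  rotation:
    - [0,0,0]
    - [0,0,0]
    - [0,0,0]
    - [0,0,0]
    - [0,0,0]
    - [0,0,0]

```text
time: 5.55
tool_pos: [478.0, 145.2, 164.4]
tcp_rot: [-180.0, 0.1, 14.8]
ft_force: [0.4, 1.4, -0.7]
finger_gap: -0.0
grip_force: 0.0
```

```bash
cat > pin.py <<'E'
from h import *
import sys
b=snap('side',sys.argv[1]); w=snap('wrist',sys.argv[1]+'w')
s=r.sense();print(s['time'],s['tool_pos'],s['ft_force'])
f=b['frame'].astype(int)[210:262,240:290]
m=(f[...,0]>110)&(f[...,1]<70)&(f[...,2]<70)
y,x=np.nonzero(m); print('red rows',y.min()+210,y.max()+210,'n',len(y),'cols',x.min()+240,x.max()+240)
E
python3 - <<'E'
from h import *
f=np.load('pics/side1.npy',allow_pickle=True).item()['frame'].astype(int)[210:262,240:290]
m=(f[...,0]>110)&(f[...,1]<70)&(f[...,2]<70)
y,x=np.nonzero(m); print('before',y.min()+210,y.max()+210,len(y))
E
python3 pin.py p1
```

```text
before 242 261 52
5.65 [478.33439789 145.26533906 164.92221813] [-0.38895252  0.44975187 -0.22664107]
red rows 239 261 n 59 cols 240 262
```

The pin's top row went from 242 to 239, so the pin advanced. I'll repeat the full stroke three times.

servo_tool:
  fingers: [0,0,0,0,0,0,0,0,0,0]
  linear:
    - [0,0,0.022]
    - [0,0,0.031]
    - [0,0,0.039]
    - [0,0,0.044]
    - [0,0,0.045]
    - [0,0,0]
    - [0,0,0]
    - [0,0,0]
    - [0,0,0]
    - [0,0,0]
  rotation:
    - [0,0,0]
    - [0,0,0]
    - [0,0,0]
    - [0,0,0]
    - [0,0,0]
    - [0,0,0]
    - [0,0,0]
    - [0,0,0]
    - [0,0,0]
    - [0,0,0]

```text
time: 6.65
tool_pos: [477.7, 145.1, 164.1]
tcp_rot: [-180.0, 0.2, 14.8]
ft_force: [-0.1, -0.2, 0.2]
finger_gap: -0.0
grip_force: 0.0
```

servo_tool:
  fingers: [0,0,0,0,0,0,0,0,0,0]
  linear:
    - [0,0,0.022]
    - [0,0,0.031]
    - [0,0,0.039]
    - [0,0,0.044]
    - [0,0,0.045]
    - [0,0,0]
    - [0,0,0]
    - [0,0,0]
    - [0,0,0]
    - [0,0,0]
  rotation:
    - [0,0,0]
    - [0,0,0]
    - [0,0,0]
    - [0,0,0]
    - [0,0,0]
    - [0,0,0]
    - [0,0,0]
    - [0,0,0]
    - [0,0,0]
    - [0,0,0]

```text
time: 7.65
tool_pos: [477.6, 145.1, 163.9]
tcp_rot: [-180.0, 0.2, 14.8]
ft_force: [-0.3, -0.9, -0.5]
finger_gap: -0.1
grip_force: 0.0
```

servo_tool:
  fingers: [0,0,0,0,0,0,0,0,0,0]
  linear:
    - [0,0,0.022]
    - [0,0,0.031]
    - [0,0,0.039]
    - [0,0,0.044]
    - [0,0,0.045]
    - [0,0,0]
    - [0,0,0]
    - [0,0,0]
    - [0,0,0]
    - [0,0,0]
  rotation:
    - [0,0,0]
    - [0,0,0]
    - [0,0,0]
    - [0,0,0]
    - [0,0,0]
    - [0,0,0]
    - [0,0,0]
    - [0,0,0]
    - [0,0,0]
    - [0,0,0]

```text
time: 8.65
tool_pos: [477.6, 145.1, 163.8]
tcp_rot: [-180.0, 0.2, 14.8]
ft_force: [0.9, 0.3, -0.6]
finger_gap: -0.0
grip_force: 0.0
```

```bash
python3 pin.py p4
python3 - <<'E'
from h import *
f=cv2.imread('pics/p4.png')[195:285,205:325]; w=cv2.imread('pics/p4w.png')
cv2.imwrite('pics/p4c.png',np.hstack([cv2.resize(f,(400,300),interpolation=cv2.INTER_CUBIC),cv2.resize(w[130:310,70:310],(400,300))]))
E
```

```text
8.75 [477.90020973 145.1411534  164.29463866] [-0.88301491 -0.3579938   0.1282872 ]
red rows 233 261 n 72 cols 240 262
```

View pics/p4c.png

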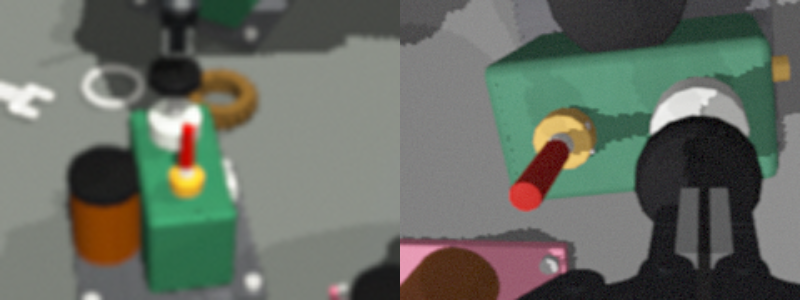

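The pin stands tall, with a white band at its foot (wrist view (567,145)). Extra strokes do no harm, so I'll add two to be sure and then retreat upward.

servo_tool:
  fingers: [0,0,0,0,0,0,0,0,0,0]
  linear:
    - [0,0,0.022]
    - [0,0,0.031]
    - [0,0,0.039]
    - [0,0,0.045]
    - [0,0,0.046]
    - [0,0,0]
    - [0,0,0]
    - [0,0,0]
    - [0,0,0]
    - [0,0,0]
  rotation:
    - [0,0,0]
    - [0,0,0]
    - [0,0,0]
    - [0,0,0]
    - [0,0,0]
    - [0,0,0]
    - [0,0,0]
    - [0,0,0]
    - [0,0,0]
    - [0,0,0]

```text
time: 9.75
tool_pos: [477.7, 145.2, 164.1]
tcp_rot: [-180.0, 0.2, 14.8]
ft_force: [-0.1, 0.4, -0.3]
finger_gap: -0.1
grip_force: 0.0
```

servo_tool:
  fingers: [0,0,0,0,0,0,0,0,0,0]
  linear:
    - [0,0,0.022]
    - [0,0,0.031]
    - [0,0,0.039]
    - [0,0,0.045]
    - [0,0,0.046]
    - [0,0,0]
    - [0,0,0]
    - [0,0,0]
    - [0,0,0]
    - [0,0,0]
  rotation:
    - [0,0,0]
    - [0,0,0]
    - [0,0,0]
    - [0,0,0]
    - [0,0,0]
    - [0,0,0]
    - [0,0,0]
    - [0,0,0]
    - [0,0,0]
    - [0,0,0]

```text
time: 10.75
tool_pos: [477.6, 145.1, 163.9]
tcp_rot: [-180.0, 0.2, 14.8]
ft_force: [-0.7, -0.5, -0.5]
finger_gap: -0.1
grip_force: 0.0
```

servo_tool:
  fingers: [0,0,0,0,0,0]
  linear:
    - [0,0,-0.04]
    - [0,0,-0.08]
    - [0,0,-0.11]
    - [0,0,-0.12]
    - [0,0,-0.12]
    - [0,0,-0.12]
  rotation:
    - [0,0,0]
    - [0,0,0]
    - [0,0,0]
    - [0,0,0]
    - [0,0,0]
    - [0,0,0]

```text
time: 11.35
tool_pos: [478.1, 145.2, 283.5]
tcp_rot: [-180.0, 0.2, 14.8]
ft_force: [-0.4, -0.1, -0.1]
finger_gap: 0.1
grip_force: 0.0
```

```bash
python3 pin.py p6
python3 - <<'E'
from h import *
f=cv2.imread('pics/p6.png')[130:310,180:420]; w=cv2.imread('pics/p6w.png')
cv2.imwrite('pics/p6c.png',np.hstack([cv2.resize(f,(400,300),interpolation=cv2.INTER_CUBIC),cv2.resize(w,(400,300))]))
E
```

```text
11.45 [477.73910432 145.17614143 283.1006435 ] [-0.08789415  1.19186407  0.10335793]
red rows 233 261 n 72 cols 240 262
```

View pics/p6c.png

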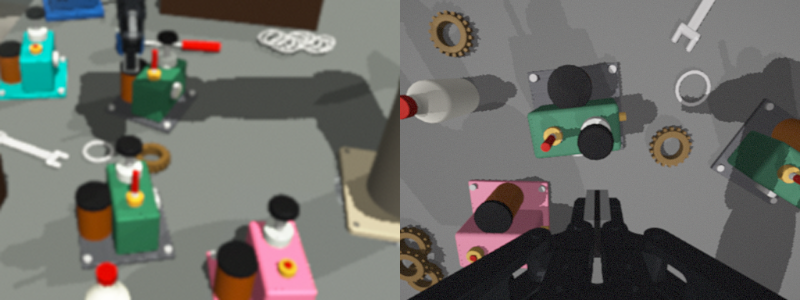

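The pin is fully out and did not move with the extra strokes (row 233 both times). The knob is up, the arm is clear and nothing else has moved.

```bash
python3 -c "
from bench import r
print(r.hand_in())"
```

```text
the job is handed in; nothing more can be done
None
```

I primed pump_a with six full strokes until its red pin was fully out with the white band showing, did not touch pump_b or the loose things, and handed the job in with the arm clear at about 11.5 s.

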